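# Stack the legged seed tray on the socketed tray

### The arm

A 7-joint arm with a two-finger parallel gripper is mounted at the origin on the work surface. World frame = base frame: x ahead of the robot, y to its left, z up, the work surface at z = 0. Lengths are in m, angles in rad, forces in N, time in s.
With the tool pointing down it reaches from about 0.35 to 0.9 m from the base axis. Payload 19.9 kg.
Tool frame: the origin (TCP) lies between the finger pads; the fingertips stand 19 mm ahead of it and the grasp point (between the pads) is the TCP; z points along the fingers, y is the direction in which the jaws open and shut (so a half turn about z gives the same grasp; the last joint's range is limited). The gripper opens to 94 mm and grips with 3 to 60 N. Pads are 16 mm wide; open, the fingers measure 119 mm over their backs; the gripper's body (75 mm by 177 mm) begins 78 mm behind the grasp point.
Start: joints at [1.22, 0.417, -0.01, 1.614, 0.005, 1.111, -0.053], TCP at [0.191, -0.595, 0.224] pointing down, gripper open.
Joint ranges: [-2.81, 2.81], [-0.39, 2.02], [-1.27, 1.25], [0.06, 2.57], [-1.19, 4.33], [0.19, 2], [-2.82, 2.82]. Speed limits (rad/s): [1.89, 1.89, 2.39, 2.39, 3.01, 3.01, 3.01].

### API

Orientations are given as a 3x3 rotation matrix whose columns are the frame's x, y, z axes.
In Python, from rig import robot gives the robot as it stands. Calls block until the motion is done:
- robot.move_ptp(position, orientation): joint-space move of the TCP to a pose.
- robot.move_linear(position, velocity=0.15, frame=None, threshold=None): straight line of the TCP; frame=None keeps the orientation; velocity is the mean speed in m/s. With threshold (N) it stops when the force on the tool has changed by that much, and returns True; else False.
- robot.goto_joints(angles): joint-space move.
- robot.gripper_to(opening): finger opening in m; the grip force is fixed at half the most; returns when the fingers have stopped.
- robot.pause(seconds).
- robot.ik(position, orientation): joint angles nearest the present ones, or None.
- robot.get_state(): the state.
- robot.grab_frame(name): name is "scene" or "top"; returns the picture (480x640x3 uint8, red, green, blue); there is no depth.
- robot.camera_info(name): a dict with "fx", "fy", "cx", "cy" (pixels), "dist" ([k1, k2, p1, p2, k3] as OpenCV has them; the pictures are not rectified), "rvec" (rotation vector, rad) and "tvec" (3), from world to camera coordinates, as OpenCV has them. Camera axes: x right, y down, z forward; pixel columns grow to the right and rows downward; lengths in m; the calibration is good to about 2 mm. A picture is of the moment at which its call begins. camera_info takes no time and is no camera call.
A pose or a line that the arm cannot do raises robot.PlanningError and nothing moves.
- robot.sign_off(): hands the job in, once; it reports no verdict.
The state is a dict: "time": time; "qpos": joint angles; "joint_vel": joint speeds; "effort": joint torques, N m; "ee_pos": TCP position; "tool_rot": TCP orientation; "force": force on the tool from outside, world axes, zero at the start; "moment": the same for the moment, N m; "opening": finger opening in m.
Only numpy, scipy, OpenCV 4.12 (cv2) and the standard library are available. Lean on these libraries where they do the work, as an engineer would, in place of code of your own. Each camera call takes 0.05 s, during which the arm holds its last target.

### The job

Clear up the seed-sorting table: take the larger of the two metal trays with a wooden grip, the one on four corner legs, and stack it on the open tray that has a square socket in each corner. All four legs must be down in the sockets with the upper tray sitting flat and fully home on a lower tray that still lies flat on the table; set it down rather than drop it, and let go.

Things in the scene. Friction and masses are not known exactly. Their poses are not given: they have to be found in the camera images.
- tray_grip (a point): Centre of the wooden grip of the tray to move, over its centre of mass. The grip is a bar along the tray's x, 90 mm long, 16 mm thick (across y), 28 mm high, on a thin web; pinch it across its thickness from above. z is up. The tray's rim lies 30 mm below this point, its floor's underside 60 mm and its leg tips 82 mm below.
- tray: The tray to move: bare metal, open, 162 (x) by 132 (y) mm, 0.35 to 0.7 kg. Origin: centre, at the leg tips. Four dark tapered corner legs under the floor, 22 mm long, 18 mm thick at the top, 8 mm at the tip, at x +-60, y +-45 mm. The other tray with a wooden grip is smaller (110 by 90 mm), lower, without legs: not this one.
- base_rim (a point): Centre of the lower tray at rim height, 30 mm above the table. Metal, loose, 162 (x) by 132 (y) mm, 0.8 kg. Square sockets in its corners, 36 mm wide, 24 mm deep, centred at x +-60, y +-45 mm, walls up to the rim. Stacked, the upper tray's x lies along this x (either way), its floor on this rim, its grip centre 60 mm above this point. The tray without sockets is a bystander.
Not all that is in view belongs to the job. What is shaped like the tray but yellow is not meant.

How it is judged:
By the outcome, as a careful person would: the job done as asked, in the order asked, and still so for the second after the job is handed in, with the robot touching nothing.
It also fails if it takes over 43 s, if anything falls off the work surface, if the arm or the gripper's body presses on something with over 40 N, if the wrist force passes 120 N, or if a joint passes its speed limit or range.

## Working session

There is one attempt and no reset: what is moved stays moved. The work goes in short steps, each a Python script; the robot and the scene stay as the last script left them, time stands still between calls to the robot, and variables do not carry over. Pictures are saved under pics/ and viewed, and the job is handed in when it is done.

```bash
mkdir -p pics
python3 - <<'E'
from rig import robot
import cv2
for n in("scene","top"):
    im=robot.grab_frame(n); cv2.imwrite(f"pics/{n}0.png",im[:,:,::-1]); print(n,robot.camera_info(n))
print(robot.get_state())
E
```

```text
scene {'fx': 491.13556806742235, 'fy': 491.13556806742235, 'cx': 321.46289274555267, 'cy': 241.26541490005633, 'dist': array([-0.10784845,  0.        ,  0.        ,  0.        ,  0.        ]), 'rvec': array([ 1.67001028,  2.15340625, -0.61604802]), 'tvec': array([ 0.07346807, -0.28510179,  1.37537803])}
top {'fx': 550.5145832407965, 'fy': 550.5145832407965, 'cx': 325.9771051232773, 'cy': 238.60073430446485, 'dist': array([-0.16346637,  0.        ,  0.        ,  0.        ,  0.        ]), 'rvec': array([ 2.18837452, -2.210547  ,  0.09850346]), 'tvec': array([-0.01059554,  0.38280377,  1.20345182])}
{'time': 0.1, 'qpos': array([ 1.21952227,  0.4178911 , -0.01030107,  1.61408391,  0.00468369,
        1.11067503, -0.05302133]), 'joint_vel': array([ 0.00088119, -0.0026545 ,  0.00013801, -0.00176556, -0.00085961,
        0.00015202, -0.00162559]), 'effort': array([ 2.87050738e-03, -8.52582693e+01,  6.40960224e-01, -4.26694643e+01,
       -4.88087547e-02,  1.64639053e-02,  1.10761939e-04]), 'ee_pos': array([ 0.19043186, -0.59497037,  0.22391494]), 'tool_rot': array([[ 9.52409310e-01,  3.04821853e-01, -3.79767258e-04],
       [ 3.04822082e-01, -9.52408828e-01,  9.61152102e-04],
       [-6.87135243e-05, -1.03117166e-03, -9.99999466e-01]]), 'force': array([ 0.3403216 , -0.37595318, -0.64619028]), 'moment': array([ 0.0157741 ,  0.01626711, -0.01021949]), 'opening': 0.09426185808430189}
```

View pics/scene0.png

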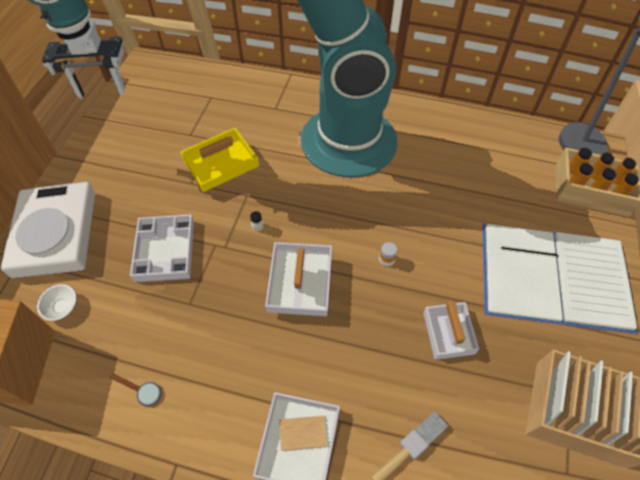

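View pics/top0.png

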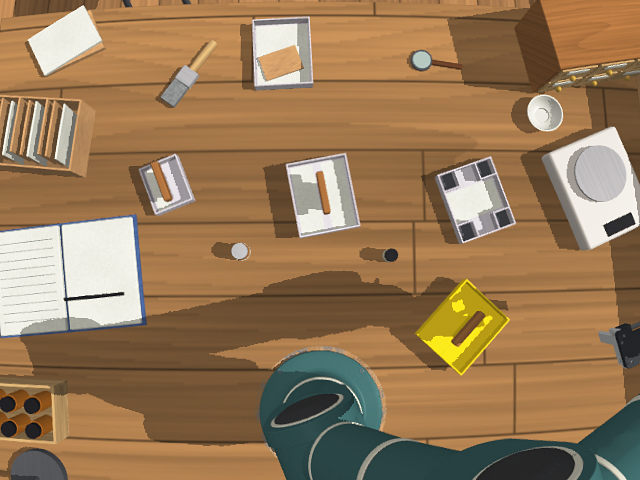

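Run:
```python
import cv2,numpy as np
t=cv2.imread("pics/top0.png");s=cv2.imread("pics/scene0.png")
def c(im,x,y,w,h):return cv2.resize(im[y:y+h,x:x+w],(400,300),interpolation=cv2.INTER_CUBIC)
A=np.hstack([c(t,270,142,120,90+15)[:,:],c(t,420,147,120,105)])
def c(im,x,y):return cv2.resize(im[y:y+105,x:x+105],(400,400),interpolation=cv2.INTER_CUBIC)
cv2.imwrite("pics/ctop.png",np.hstack([c(t,270,142),c(t,422,148)]))
cv2.imwrite("pics/cscene.png",np.hstack([c(s,250,225),c(s,112,198)]))
```

```text
(no output)
```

View pics/ctop.png

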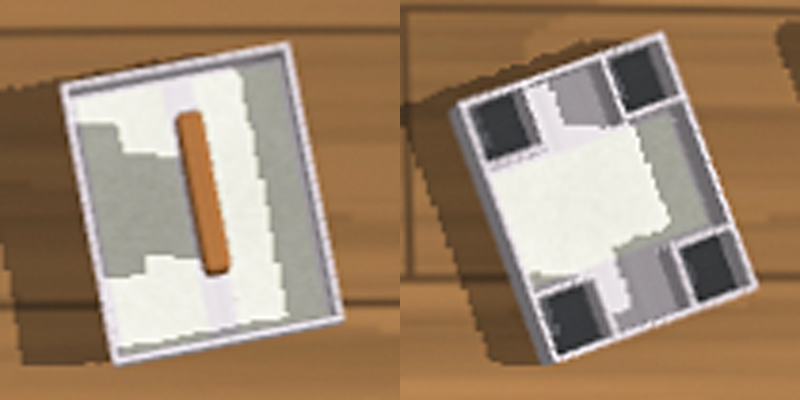

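View pics/cscene.png

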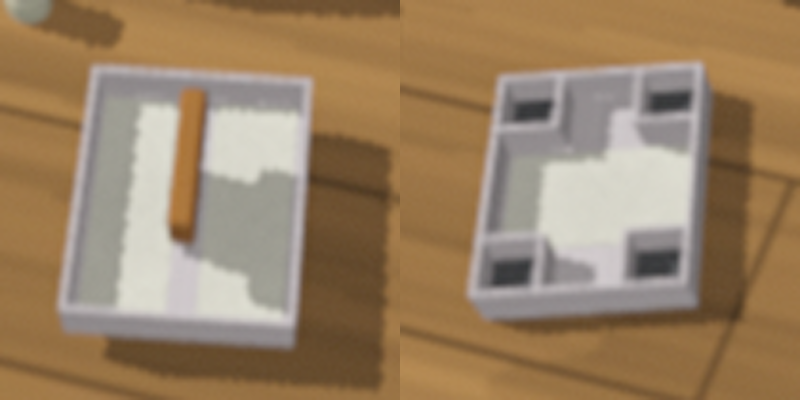

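```bash
cat > h.py <<'E'
import numpy as np,cv2
from scipy.optimize import least_squares
from rig import robot
CI={n:robot.camera_info(n) for n in("top","scene")}
def K(n):
    c=CI[n];return np.array([[c['fx'],0,c['cx']],[0,c['fy'],c['cy']],[0,0,1.]])
def proj(n,P):
    c=CI[n];return cv2.projectPoints(np.asarray(P,float).reshape(-1,1,3),c['rvec'],c['tvec'],K(n),c['dist'])[0][:,0]
def ray(n,px,z):
    c=CI[n];u=cv2.undistortPoints(np.array(px,float).reshape(-1,1,2),K(n),c['dist'])[:,0]
    R=cv2.Rodrigues(c['rvec'])[0];o=-R.T@c['tvec'];d=np.c_[u,np.ones(len(u))]@R
    return o+d*((z-o[2])/d[:,2])[:,None]
def rect(p,z,a=.081,b=.066):
    x,y,t=p;c,s=np.cos(t),np.sin(t)
    L=np.array([[a,b],[a,-b],[-a,-b],[-a,b]])
    return np.c_[L@np.array([[c,s],[-s,c]])+[x,y],np.full(4,z)]
E
cat > m.py <<'E'
from h import *
k=105/400
def px(L,o):return (np.array(L)+.5)*k-.5+np.array(o)
M={'tray':(.052,{'top':px([(62,86),(290,43),(343,319),(115,363)],(270,142)),'scene':px([(93,66),(312,79),(295,323),(62,309)],(250,225))}),
 'base':(.03,{'top':px([(62,104),(263,33),(357,287),(155,360)],(422,148)),'scene':px([(100,74),(303,65),(292,290),(73,297)],(112,198))})}
import itertools
for o,(z,d) in M.items():
    for n in d:
        w=ray(n,d[n],z);print(o,n,w.round(4).tolist(),'sides',np.linalg.norm(w-np.roll(w,-1,0),axis=1).round(4),'c',w.mean(0).round(4))
    def res(p,ns):
        R=[]
        for n in ns:
            q=proj(n,rect(p,z));D=np.linalg.norm(q[:,None]-d[n][None],axis=2);j=D.argmin(0);R.append((q[j]-d[n]).ravel())
        return np.concatenate(R)
    c=ray('top',d['top'],z).mean(0);e=ray('top',d['top'],z);v=e[2]-e[1]
    t=np.arctan2(v[1],v[0])
    for ns in(['top'],['scene'],['top','scene']):
        r=least_squares(res,[c[0],c[1],t],args=(ns,));print(o,ns,r.x.round(4),'yaw',np.degrees(r.x[2]).round(2),'rms px',np.sqrt((r.fun**2).mean()).round(2))
g=px([(190,115),(218,270)],(270,142));print('grip top ends',ray('top',g,.096),np.degrees(np.arctan2(*(np.diff(ray('top',g,.096),axis=0)[0][[1,0]]))))
E
python3 m.py
```

```text
tray top [[0.542, 0.0714, 0.052], [0.5661, -0.0585, 0.052], [0.4079, -0.0861, 0.052], [0.3842, 0.0424, 0.052]] sides [0.1321 0.1606 0.1306 0.1605] c [ 0.4751 -0.0077  0.052 ]
tray scene [[0.4062, -0.0855, 0.052], [0.3819, 0.045, 0.052], [0.54, 0.0737, 0.052], [0.5645, -0.0548, 0.052]] sides [0.1328 0.1606 0.1308 0.1613] c [ 0.4732 -0.0054  0.052 ]
tray ['top'] [ 0.4751 -0.0077 -2.9621] yaw -169.72 rms px 0.3
tray ['scene'] [ 0.4731 -0.0054 -2.9554] yaw -169.33 rms px 0.22
tray ['top', 'scene'] [ 0.4742 -0.0066 -2.9587] yaw -169.52 rms px 0.56
base top [[0.5212, -0.2647, 0.03], [0.5644, -0.3881, 0.03], [0.4128, -0.4398, 0.03], [0.3709, -0.3157, 0.03]] sides [0.1307 0.1602 0.131  0.1587] c [ 0.4673 -0.3521  0.03  ]
base scene [[0.4088, -0.4396, 0.03], [0.3691, -0.3126, 0.03], [0.5246, -0.2557, 0.03], [0.5634, -0.3835, 0.03]] sides [0.1331 0.1656 0.1335 0.1644] c [ 0.4665 -0.3479  0.03  ]
base ['top'] [ 0.4673 -0.3521 -2.8129] yaw -161.17 rms px 0.46
base ['scene'] [ 0.4667 -0.3476 -2.81  ] yaw -161.0 rms px 0.78
base ['top', 'scene'] [ 0.4668 -0.3501 -2.8111] yaw -161.07 rms px 0.93
grip top ends [[ 5.16442699e-01 -4.88240617e-04  9.60000000e-02]
 [ 4.31188973e-01 -1.48332621e-02  9.60000000e-02]] -170.4487268747415
```

```bash
cat >> h.py <<'E'
def R(t):
    c,s=np.cos(t),np.sin(t);return np.array([[c,s,0],[s,-c,0],[0,0,-1.]])
TR=np.array([.4742,-.0066]);TY=np.radians(10.3);B=np.array([.4668,-.3501]);BY=np.radians(18.93)
def st(m=''):
    s=robot.get_state();print(m,'t',round(s['time'],2),'p',s['ee_pos'].round(4),'F',s['force'].round(2),'M',s['moment'].round(2),'op',round(s['opening'],4));return s
def save(n,f):
    cv2.imwrite(f,robot.grab_frame(n)[:,:,::-1])
E
python3 - <<'E'
from h import *
robot.move_ptp([*TR,.2],R(TY));st('above')
robot.move_linear([*TR,.083],.1);st('at')
robot.gripper_to(0.0);st('grip')
robot.move_linear([*TR,.12],.06);st('up')
save('top','pics/t1.png');save('scene','pics/s1.png')
t=cv2.imread('pics/t1.png');s=cv2.imread('pics/s1.png')
cv2.imwrite('pics/c1.png',np.hstack([cv2.resize(t[110:260,240:390],(400,400),interpolation=2),cv2.resize(s[190:340,220:370],(400,400),interpolation=2)]))
E
```

```text
above t 2.43 p [ 0.4743 -0.0073  0.2   ] F [ 0.32 -0.68  0.15] M [ 0.03  0.02 -0.01] op 0.094
at t 3.75 p [ 0.4745 -0.0066  0.0835] F [ 0.4  -0.72 -0.5 ] M [ 0.03 -0.01  0.01] op 0.094
grip t 4.92 p [ 0.4739 -0.0066  0.0828] F [-0.6  -0.59 -4.09] M [ 0.   -0.02 -0.05] op 0.0159
up t 5.69 p [ 0.4741 -0.0067  0.1199] F [ 0.07  0.14 -3.97] M [ 0.03  0.02 -0.04] op 0.0156
```

View pics/c1.png

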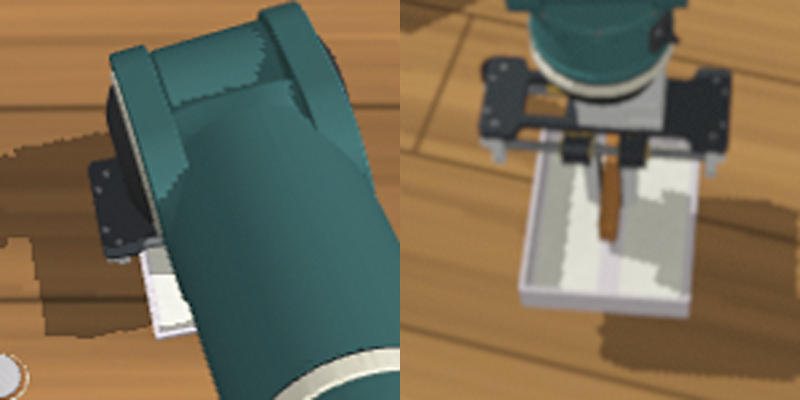

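The tray hangs level from the grip (scene crop: near rim corners at about (521,292) and (692,304)), and the force is about 4 N. Next I carry it over the base and look again.

Run:
```python
from h import *
# in-hand check: near rim corners in scene, rim z=.12-.03
q=(np.array([(521-400,292),(692-400,304)])+.5)*.375-.5+[220,190]
print('near corners meas',ray('scene',q,.09).round(4).tolist(),'exp',rect([*TR,TY],.09)[:2].round(4).tolist())
robot.move_linear([*TR,.2],.1)
robot.move_ptp([*B,.2],R(BY));robot.pause(.4);st('over')
robot.move_linear([*B,.135],.1);robot.pause(.3);st('hover')
save('top','pics/t2.png');save('scene','pics/s2.png')
t=cv2.imread('pics/t2.png');s=cv2.imread('pics/s2.png')
cv2.imwrite('pics/c2.png',np.hstack([cv2.resize(t[120:270,400:550],(400,400),interpolation=2),cv2.resize(s[170:320,90:240],(400,400),interpolation=2)]))
```

```text
near corners meas [[0.5667, -0.0524, 0.09], [0.5433, 0.0784, 0.09]] exp [[0.5421, 0.0728, 0.09], [0.5657, -0.0571, 0.09]]
over t 8.43 p [ 0.467  -0.3498  0.2001] F [ 0.39 -0.88 -3.55] M [0.04 0.03 0.01] op 0.0161
hover t 9.53 p [ 0.4669 -0.3502  0.1354] F [-0.21 -0.19 -3.45] M [0.   0.02 0.03] op 0.0157
```

View pics/c2.png

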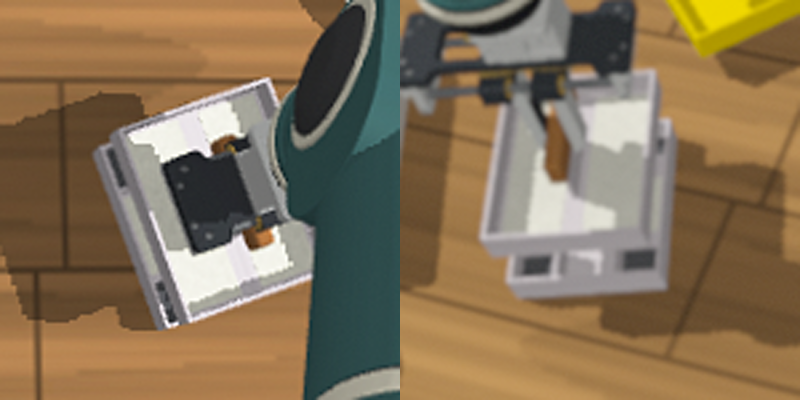

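Run:
```python
from h import *
t=cv2.imread('pics/t2.png');s=cv2.imread('pics/s2.png')
def draw(im,n,x0,y0):
    k=5.33;im=cv2.resize(im[y0:y0+112,x0:x0+75],(400,597),interpolation=2)
    for P,col in((rect([*B,BY],.105),(0,0,255)),(rect([*B,BY],.03),(255,0,0))):
        q=(proj(n,P)-[x0,y0]+.5)*k
        cv2.polylines(im,[q.round().astype(int)],True,col,1)
    return im
cv2.imwrite('pics/o2.png',np.hstack([draw(t,'top',430,145),draw(s,'scene',118,180)]))
cv2.imwrite('pics/o3.png',np.hstack([draw(t,'top',470,145),draw(s,'scene',283-100,180)]))
```

```text
(no output)
```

View pics/o2.png

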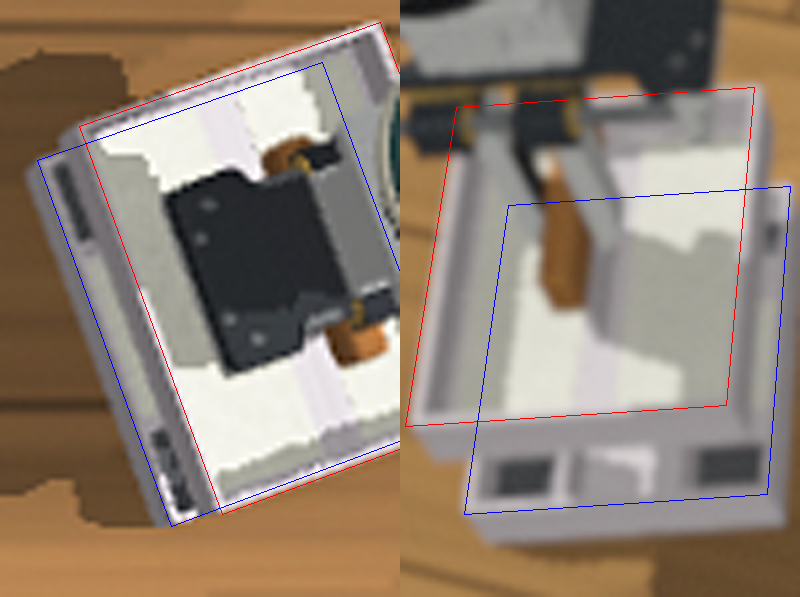

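Both overlays fit within about 2 px. The tray and base residuals also point the same way, so the relative offset is at most about 3 mm, against roughly 9 mm of clearance. I'll lower it with force watching.

Run:
```python
from h import *
h=robot.move_linear([*B,.097],.05,threshold=6);st(f'pre {h}')
if not h:
    robot.pause(.2)
    h=robot.move_linear([*B,.0865],.012,threshold=4);st(f'touch {h}')
save('scene','pics/s4.png');save('top','pics/t4.png')
s=cv2.imread('pics/s4.png');t=cv2.imread('pics/t4.png')
cv2.imwrite('pics/c4.png',np.hstack([cv2.resize(t[130:260,415:545],(400,400),interpolation=2),cv2.resize(s[180:310,95:225],(400,400),interpolation=2)]))
```

```text
pre False t 10.54 p [ 0.467  -0.3502  0.0972] F [ 0.32  0.02 -2.67] M [-0.   -0.01  0.06] op 0.0162
touch True t 11.33 p [ 0.4668 -0.3502  0.0905] F [-0.45  0.36  7.6 ] M [0.21 0.31 0.04] op 0.0158
```

View pics/c4.png

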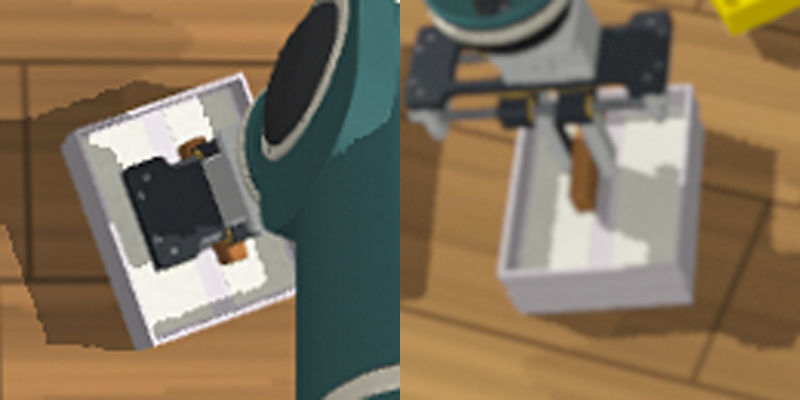

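Contact came at TCP z = 0.0905. Fully home would be about 0.0908, since I grasped 0.8 mm above the grip centre. The pictures show the rims and walls merged with no gap, so I release and retreat.

Run:
```python
from h import *
robot.gripper_to(.09);st('open')
robot.move_linear([*B,.25],.12);
robot.move_ptp([.45,.12,.35],R(TY));robot.pause(.3);st('away')
save('scene','pics/s5.png');save('top','pics/t5.png')
s=cv2.imread('pics/s5.png');t=cv2.imread('pics/t5.png')
def ov(im,n,x0,y0):
    k=400/110;im=cv2.resize(im[y0:y0+110,x0:x0+110],(400,400),interpolation=2)
    q=(proj(n,rect([*B,BY],.082))[:]-[x0,y0]+.5)*k
    cv2.polylines(im,[q.round().astype(int)],True,(0,0,255),1)
    return im
cv2.imwrite('pics/c5.png',np.hstack([ov(t,'top',425,140),ov(s,'scene',105,185)]))
```

```text
open t 12.64 p [ 0.4662 -0.3499  0.0898] F [ 0.16  0.37 -0.05] M [ 0.   -0.05 -0.04] op 0.09
away t 16.18 p [0.4501 0.1197 0.3499] F [ 0.42 -0.84 -0.34] M [-0.01 -0.02 -0.06] op 0.0896
```

View pics/c5.png

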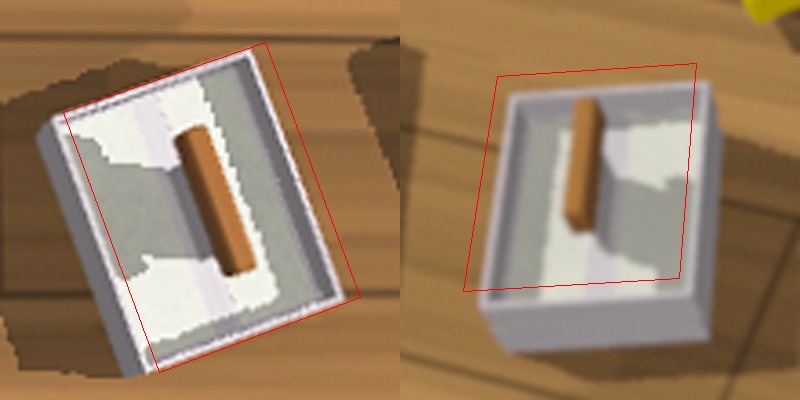

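View pics/s5.png

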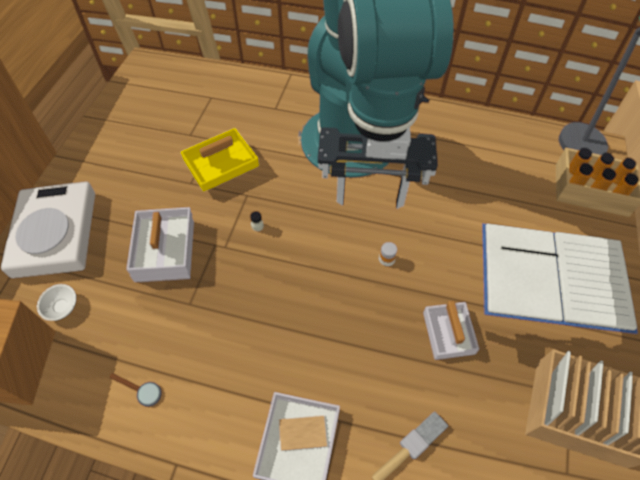

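The overlay used the wrong height. The seated rim should be at 0.09 − 0.03 = 0.060, not 0.082. I'll redo it and fit the rim height freely from the picked corners.

Run:
```python
from h import *
k=110/400
def px(L,o):return (np.array(L)+.5)*k-.5+np.array(o)
# order matching rect (+x+y far-left.. ) resolved by nearest
d={'top':px([(55,119),(249,49),(344,299),(147,371)],(425,140)),'scene':px([(111,93),(310,82),(294,296),(82,306)],(105,185))}
def P3(p):
    P=rect(p[:3],p[3]);a=p[4:6] if len(p)>4 else (0,0)
    L=P[:,:2]-p[:2];P[:,2]+=L@np.array(a);return P
def res(p):
    R=[]
    for n in d:
        q=proj(n,P3(p));j=np.linalg.norm(q[:,None]-d[n][None],axis=2).argmin(0);R.append((q[j]-d[n]).ravel())
    return np.concatenate(R)
for p0 in([*B,BY,.06],[*B,BY,.06,0,0]):
    r=least_squares(res,p0);print(r.x.round(4),'rms',np.sqrt((r.fun**2).mean()).round(2))
s=cv2.imread('pics/s5.png');t=cv2.imread('pics/t5.png')
def ov(im,n,x0,y0):
    k=400/110;im=cv2.resize(im[y0:y0+110,x0:x0+110],(400,400),interpolation=2)
    for z,c in((.06,(0,0,255)),(0,(255,0,0))):
        q=(proj(n,rect([*B,BY],z))-[x0,y0]+.5)*k
        cv2.polylines(im,[q.round().astype(int)],True,c,1)
    return im
cv2.imwrite('pics/c6.png',np.hstack([ov(t,'top',425,140),ov(s,'scene',105,185)]))
```

```text
[ 0.4663 -0.3472  0.332   0.0618] rms 0.67
[ 0.4663 -0.3472  0.3313  0.0617 -0.0043 -0.0107] rms 0.66
```

View pics/c6.png

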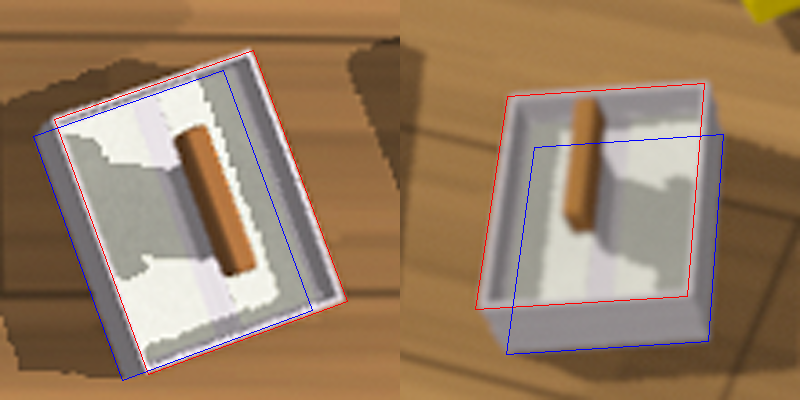

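The rim outline at z = 0.060 and the base footprint at z = 0 both match the picture. The fitted rim height is 0.062 and the tilt is under 1°, so the tray is home and flat.

```bash
python3 -c "
from rig import robot
robot.sign_off()"
```

```text
the job is handed in; nothing more can be done
```

I stacked the larger tray with the wooden grip on the socketed tray, let go, moved the arm clear and handed the job in at about 16 s on the robot clock.

- **Set-down:** I lowered it at 12 mm/s with force watching. It made contact at TCP z = 0.0905 m, and fully home was expected at about 0.0908 m. The highest force reading at contact was about 8 N.
- **Camera check after release:** The fitted rim height is 0.062 m against 0.060 m expected, and the fitted tilt is under 1°, both within measuring error. The walls of the two trays look continuous, and the lower tray's footprint matches its first measured position on the table.
- **Disagreements:**
  - The two cameras differed by 2–4.5 mm in y. That is well inside the roughly 9 mm socket clearance.
  - My first check overlay used the wrong rim height (0.082 m) and did not match. The corrected one did.

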